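# Close the turn buttons on a picture frame's back

### The job

The back board has been laid in the picture frame: now lock it in. With one finger, push the three red turn buttons round by their arms, in any order, until each points straight inward over the board, square to its side of the frame. Nothing is to be picked up: leave the board and the steel weight on it where they are, and don't disturb the other things on the bench.

Things in the scene. Friction and masses are not known exactly. Their poses are not given: they have to be found in the camera images.
- frame: Dark wooden picture frame, face down, fixed to the bench. 200 x 300 mm outside (x, y), moulding 30 mm wide, top face 22 mm above the bench. Origin: centre of its underside, on the bench; x across its short way, roughly away from the robot, y along its long way, z up.
- back_board: White loose back board, 136 x 236 x 8 mm, 0.25 kg, lying in the recess of the frame with 2 mm play all round. Origin: centre of its underside (12 mm above the bench); its top is 20 mm above the bench, 2 mm below the frame's top.
- weight: Small turned steel weight, 36 mm in diameter and 40 mm high, 0.2 kg, standing on the near half of the back board to keep it down. Origin: centre of its underside. It must stay where it is.
- turn_left (a joint): Swing of the left turn button about its upright screw. 0 = arm points straight outward from the frame; positive = counter-clockwise seen from above; +3.14 or -3.14 = straight inward over the board (closed; the same place). Stops at +3.5 and -3.5; starts open, between -2 and 2. Held by friction: 1 to 2 N sideways at the pin moves it, and it stays where it is left.
- turn_left_pin (a point): Top centre of the yellow pin (14 mm thick) that stands up at the end of the left turn button, 46 mm above the bench, 48 mm from the screw axis; moves with the arm. The red arm is 12 mm wide and reaches 50 mm from the screw axis; its underside is 25 mm, its top 33 mm above the bench.
- turn_left_pivot (a point): Screw axis of the left turn button, at the top of its 18 mm wide hub, 34 mm above the bench; does not move. In the middle of the short side of the frame on the robot's left (frame +y), 135 mm from the frame's centre.
- turn_right (a joint): Swing of the right turn button about its upright screw. 0 = arm points straight outward from the frame; positive = counter-clockwise seen from above; +3.14 or -3.14 = straight inward over the board (closed; the same place). Stops at +3.5 and -3.5; starts open, between -2 and 2. Held by friction: 1 to 2 N sideways at the pin moves it, and it stays where it is left.
- turn_right_pin (a point): Top centre of the yellow pin (14 mm thick) that stands up at the end of the right turn button, 46 mm above the bench, 48 mm from the screw axis; moves with the arm. The red arm is 12 mm wide and reaches 50 mm from the screw axis; its underside is 25 mm, its top 33 mm above the bench.
- turn_right_pivot (a point): Screw axis of the right turn button, at the top of its 18 mm wide hub, 34 mm above the bench; does not move. In the middle of the short side on the robot's right (frame -y), 135 mm from the frame's centre.
- turn_far (a joint): Swing of the far turn button about its upright screw. 0 = arm points straight outward from the frame; positive = counter-clockwise seen from above; +3.14 or -3.14 = straight inward over the board (closed; the same place). Stops at +3.5 and -3.5; starts open, between -2 and 2. Held by friction: 1 to 2 N sideways at the pin moves it, and it stays where it is left.
- turn_far_pin (a point): Top centre of the yellow pin (14 mm thick) that stands up at the end of the far turn button, 46 mm above the bench, 48 mm from the screw axis; moves with the arm. The red arm is 12 mm wide and reaches 50 mm from the screw axis; its underside is 25 mm, its top 33 mm above the bench.
- turn_far_pivot (a point): Screw axis of the far turn button, at the top of its 18 mm wide hub, 34 mm above the bench; does not move. In the middle of the long side away from the robot (frame +x), 85 mm from the frame's centre.
- water_bottle: Clear plastic bottle with a red label, 64 mm in diameter, 210 mm high, standing left. Origin: centre of its base. Bystander.
- jar: Glass jar with a blue lid, 84 mm in diameter, 95 mm high, left. Origin: centre of its base. Bystander.
- brush_cup: White ceramic cup, 76 mm in diameter, 95 mm high, with brushes standing in it up to 190 mm, right. Origin: centre of its base. Bystander.
- burning_pen: Wood-handled pen tool, 190 mm long, up to about 35 mm high, lying beyond the frame to the right. Its x axis lies along the tool. Bystander.
- eraser: White eraser, 50 x 22 x 12 mm, lying beyond the frame. Origin: centre of its underside. Bystander.
- pencil: Flat green pencil, 160 x 12 x 7 mm, lying beyond the frame. Origin: centre of its underside, x along it. Bystander.

How it is judged:
By the outcome, as a careful person would: the job done as asked, in the order asked, and still so for the second after the job is handed in, with the robot touching nothing.
It also fails if it takes over 67 s, if anything falls off the work surface, if the arm or the gripper's body presses on something with over 40 N, if the wrist force passes 120 N, or if a joint passes its speed limit or range.

### The arm

A 7-joint arm with a two-finger parallel gripper is mounted at the origin on the work surface. World frame = base frame: x ahead of the robot, y to its left, z up, the work surface at z = 0. Lengths are in m, angles in rad, forces in N, time in s.
With the tool pointing down it reaches from about 0.4 to 0.875 m from the base axis. Payload 19.3 kg.
Tool frame: the origin (TCP) lies at the very end of the fingers, on their centre line; the grasp point (between the pads) lies 19 mm behind it; z points along the fingers, y is the line along which they close (so a half turn about z gives the same grasp; the last joint's range is limited). The gripper opens to 85 mm and grips with 20 to 120 N. Pads are 22 mm wide; open, the fingers measure 114 mm over their backs; the gripper's body (76 mm by 85 mm) begins 54 mm behind the grasp point. The pads swing forward as they close: fully open they stand 13 mm farther back than shut.
Start: joints at [-1.264, 0.521, -0.036, 1.599, 0.021, 1.021, -0.113], TCP at [0.23, 0.581, 0.231] pointing down, gripper open.
Joint ranges: [-2.91, 2.91], [-0.3, 2.13], [-1.5, 1.42], [0.17, 2.43], [-1.26, 4.41], [0.16, 1.93], [-2.52, 2.52]. Speed limits (rad/s): [1.89, 1.89, 2.39, 2.39, 3.01, 3.01, 3.01].

### API

Orientations are given as [roll, pitch, yaw] about the fixed x, y, z axes, in that order (R = Rz(yaw) Ry(pitch) Rx(roll)).
In Python, from workcell import bot gives the robot as it stands. The module is installed in compiled form; this text tells all that it offers.
- The arm moves only by the tool apply_moves, never from a script. Its arguments are lists of equal length, an entry for each row: "claw": the finger opening in m, from 0 to 0.0854; "xyz": the shift along the tool's x, y, z in m, a list of three; "twist": the turn, a rotation vector about the tool's x, y, z in rad, a list of three. A call has 1 to 20 rows; each row shifts and turns the commanded pose from where the row before left it, along the tool's axes as they then stand; what a row does not reach is not made up. A row lasts 1/10 s, in which the tool goes at most 50 mm and 8.59 degrees, less where a joint would pass 70% of its speed; a pose out of reach is approached as far as the arm can. A call with a gripper value outside its range is refused whole. The fingers move at their own pace and stop on an object; "force" is the grip in N (left out, the last holds). Time passes only in rows, so rows that do not move let the fingers close. It gives the time, the measured TCP pose, the force, the opening and the grip force at its end, in the units of the state.
- bot.observe(): the state, without advancing time (a new reading comes with each control period).
- bot.grab_frame(name): name is "scene" or "top" or "wrist"; returns a dict with "img" (400x640x3 uint8, red, green, blue), "vfov" (degrees; the focal length in pixels is half the picture's height over the tangent of half this angle, whatever the lens; pixels are square), "cx", "cy" (the principal point, pixels), "distortion" ([k1, k2, p1, p2, k3] as OpenCV has them; the pictures are not rectified), "view" (4x4, takes a point from world to camera coordinates). Camera axes: x right, y up, looking along -z (the intrinsics and any distortion apply to the point x, -y, -z); pixel columns grow to the right and rows downward; lengths in m; the calibration is good to about 2 mm. A picture is of the moment at which its call begins. There is no depth.
- bot.job_done(): hands the job in; it is judged then, once.
Trained networks look in the newest picture that a camera, given by its name, has taken for a name from the list of things; names that differ only in an ending like _2 or _b are one class to them, and where a whole thing is asked for, a point or a joint stands for the part that bears it (a point fixed in the world has none). Each returns a list of dicts, best first, with "score" (0 to 1); they miss things now and then, are a little off and sometimes report something else, mostly with a low value. They report only what shows in the picture. A call takes as long as a camera call.
- bot.find_in(camera, query): "position" ([x, y, z] in m, in world coordinates, good to about 4 mm: the middle of the surface that is visible of it).
The state is a dict: "clock": time; "qpos": joint angles; "qd": joint speeds; "joint_efforts": joint torques, N m; "position": TCP position; "tool_rot": TCP orientation; "force": force on the tool from outside, world axes, zero at the start; "moment": the same for the moment, N m; "grip_width": finger opening in m; "finger_force": force on a finger pad.
Only numpy, scipy, OpenCV 4.12 (cv2) and the standard library are available. Lean on these libraries where they do the work, as an engineer would, in place of code of your own. Each camera call takes 0.05 s, during which the arm holds its last target. There are 200 camera calls.

## Working session

There is one attempt and no reset: what is moved stays moved. The work goes in short steps, Python scripts to look and compute and a tool call to move; the robot and the scene stay as the last step left them, time stands still between calls to the robot, and variables do not carry over. Pictures are saved under pics/ and viewed, at most 10 in all, crops included, and the job is handed in when it is done.

Besides the shell and the picture viewer there is one more tool, called after ">>>" by a JSON object that holds its "method" and its "body". apply_moves: Moves the arm, as the interface text tells. Its arguments: {"type":"object","properties":{"claw":{"type":"array"},"xyz":{"type":"array"},"twist":{"type":"array"},"force":{"type":"number"}},"required":["claw","xyz","twist"]}

```bash
mkdir -p pics
cat > h.py <<'E'
import numpy as np, cv2
from workcell import bot
def cam(f):
    K=np.array([[0,0,f["cx"]],[0,0,f["cy"]],[0,0,1.]]);K[0,0]=K[1,1]=200/np.tan(np.radians(f["vfov"]/2))
    return K,np.array(f["distortion"],float),np.array(f["view"])
def ray(f,u,v,z):
    K,D,V=cam(f);p=cv2.undistortPoints(np.array([[[u,v]]],float),K,D)[0,0]
    R=V[:3,:3];o=-R.T@V[:3,3];d=R.T@np.array([p[0],-p[1],-1]);return o+d*(z-o[2])/d[2]
def proj(f,P):
    K,D,V=cam(f);P=np.atleast_2d(P);c=P@V[:3,:3].T+V[:3,3];c=c*[1,-1,-1]
    return cv2.projectPoints(c,np.zeros(3),np.zeros(3),K,D)[0][:,0]
E
python3 - <<'E'
from h import *
s=bot.observe();print({k:np.round(s[k],3) for k in s})
for c in("top","scene"):
    f=bot.grab_frame(c);cv2.imwrite(f"pics/{c}1.png",f["img"][:,:,::-1]);np.save(f"{c}1.npy",f,allow_pickle=True)
    for q in["frame","back_board","weight","turn_left_pin","turn_right_pin","turn_far_pin","water_bottle","jar","brush_cup","burning_pen","eraser","pencil"]:
        print(c,q,[(np.round(d["position"],3).tolist(),round(d["score"],2)) for d in bot.find_in(c,q)[:3]])
E
```

```text
{'clock': np.float64(0.0), 'qpos': array([-1.264,  0.522, -0.036,  1.6  ,  0.021,  1.021, -0.113]), 'qd': array([-0.001,  0.001, -0.   ,  0.002, -0.   , -0.002,  0.001]), 'joint_efforts': array([ 2.0000e-03, -9.2708e+01,  1.9810e+00, -3.6993e+01,  1.8000e-02,
        8.0000e-03,  0.0000e+00]), 'position': array([0.23 , 0.581, 0.231]), 'tool_rot': array([-3.141,  0.   ,  2.765]), 'force': array([-0.603, -0.25 , -0.193]), 'moment': array([ 0.028, -0.011, -0.014]), 'finger_force': np.float64(0.0), 'grip_width': np.float64(0.085)}
top frame [([0.549, 0.07, 0.022], 0.62)]
top back_board [([0.552, 0.076, 0.02], 0.64), ([0.551, 0.072, 0.022], 0.64)]
top weight [([0.521, 0.035, 0.044], 0.58)]
top turn_left_pin [([0.551, 0.201, 0.035], 0.51)]
top turn_right_pin [([0.598, -0.067, 0.036], 0.41)]
top turn_far_pin [([0.62, 0.101, 0.033], 0.56)]
top water_bottle [([0.472, 0.523, 0.138], 0.9)]
top jar [([0.619, 0.41, 0.099], 0.83)]
top brush_cup [([0.514, -0.499, 0.069], 0.92), ([0.619, 0.411, 0.096], 0.45)]
top burning_pen [([0.548, 0.071, 0.022], 0.59), ([0.656, -0.397, 0.025], 0.55)]
top eraser [([0.625, 0.108, 0.033], 0.72), ([0.799, -0.089, 0.012], 0.44), ([0.515, -0.505, 0.068], 0.21)]
top pencil [([0.778, 0.181, 0.006], 0.55)]
scene frame [([0.58, 0.003, 0.017], 0.92)]
scene back_board [([0.56, 0.056, 0.021], 0.82)]
scene weight [([0.524, 0.025, 0.04], 0.69), ([0.55, 0.195, 0.036], 0.5)]
scene turn_left_pin [([0.634, 0.394, 0.061], 0.66)]
scene turn_right_pin []
scene turn_far_pin [([0.623, 0.098, 0.034], 0.54)]
scene water_bottle [([0.482, 0.513, 0.095], 0.9), ([0.53, -0.509, 0.08], 0.32)]
scene jar [([0.634, 0.391, 0.064], 0.94)]
scene brush_cup [([0.528, -0.51, 0.075], 0.64)]
scene burning_pen [([0.663, -0.409, 0.018], 0.64)]
scene eraser [([0.803, -0.1, 0.014], 0.57)]
scene pencil []
```

View pics/top1.png

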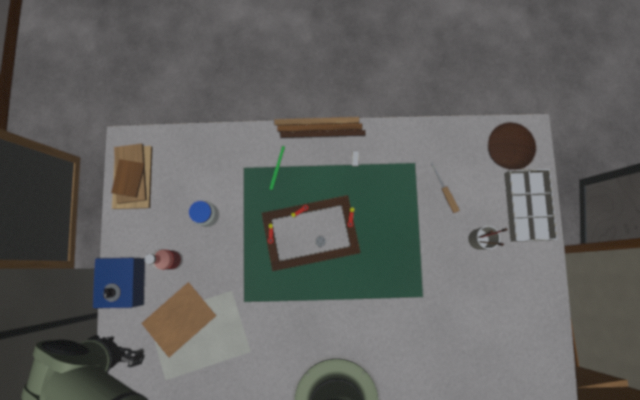

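View pics/scene1.png

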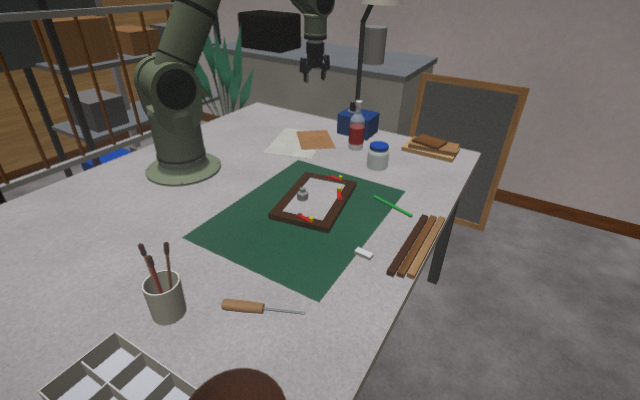

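Both views agree: the frame is centred near (0.55, 0.07), slightly turned, with the weight on its near half. The jar and bottle are to the left, well clear. I'll go above it for a closer wrist picture.

>>> {"method": "apply_moves", "body": {"claw": [0,0,0,0,0,0,0,0,0,0,0,0,0,0,0,0,0], "xyz": [[-0.0274,-0.0234,-0.0075],[-0.0274,-0.0234,-0.0075],[-0.0274,-0.0234,-0.0075],[-0.0274,-0.0234,-0.0075],[-0.0274,-0.0234,-0.0075],[-0.0274,-0.0234,-0.0075],[-0.0274,-0.0234,-0.0075],[-0.0274,-0.0234,-0.0075],[-0.0274,-0.0234,-0.0075],[-0.0274,-0.0234,-0.0075],[-0.0274,-0.0234,-0.0075],[-0.0274,-0.0234,-0.0075],[-0.0274,-0.0234,-0.0075],[-0.0274,-0.0234,-0.0075],[-0.0274,-0.0234,-0.0075],[-0.0274,-0.0234,-0.0075],[0,0,0]], "twist": [[0,0,0],[0,0,0],[0,0,0],[0,0,0],[0,0,0],[0,0,0],[0,0,0],[0,0,0],[0,0,0],[0,0,0],[0,0,0],[0,0,0],[0,0,0],[0,0,0],[0,0,0],[0,0,0],[0,0,0]]}}

```text
clock: 3.0
position: [0.5016, 0.0674, 0.3523]
tool_rot: [-3.141, 0.002, 2.759]
force: [-1.1, 1.2, -0.3]
grip_width: 0.0001
finger_force: 0.0
```

Run:
```python
from h import *
s=bot.observe();print({k:np.round(s[k],3) for k in("clock","position","tool_rot","qpos","force")})
f=bot.grab_frame("wrist");cv2.imwrite("pics/w1.png",f["img"][:,:,::-1]);np.save("w1.npy",f,allow_pickle=True)
for q in["back_board","weight","turn_left_pin","turn_right_pin","turn_far_pin"]:
    print(q,[(np.round(d["position"],3).tolist(),round(d["score"],2)) for d in bot.find_in("wrist",q)[:3]])
```

```text
{'clock': np.float64(3.0), 'position': array([0.502, 0.067, 0.352]), 'tool_rot': array([-3.141e+00,  2.000e-03,  2.759e+00]), 'qpos': array([-0.452,  0.215,  0.243,  1.752, -0.054,  1.18 ,  0.995]), 'force': array([-1.139,  1.192, -0.316])}
back_board [([0.55, 0.082, 0.018], 0.93)]
weight [([0.516, 0.038, 0.046], 0.59)]
turn_left_pin [([0.55, 0.2, 0.032], 0.6)]
turn_right_pin [([0.594, -0.067, 0.034], 0.77), ([0.516, 0.098, 0.02], 0.17)]
turn_far_pin [([0.619, 0.102, 0.032], 0.69)]
```

View pics/w1.png

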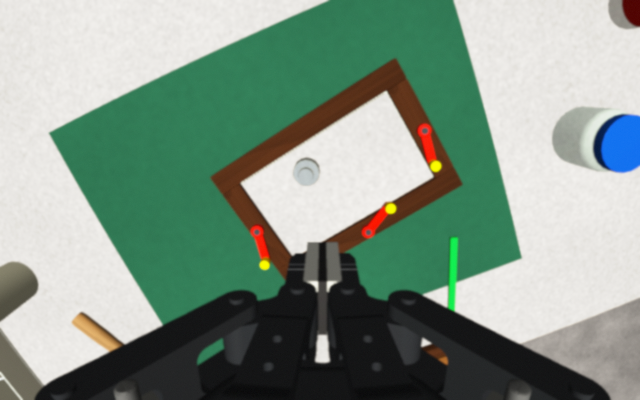

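The wrist view shows all three buttons clearly. Left has its pivot at (424,130) and pin at (435,166), far at (368,232) and (391,208), right at (256,231) and (264,265). The weight is at (306,171).

```bash
cat > m.py <<'E'
from h import *
from scipy.optimize import least_squares
def blobs(f,hue,z):
    h=cv2.cvtColor(f["img"],cv2.COLOR_RGB2HSV)
    m=((abs(h[...,0].astype(int)-hue)<7)&(h[...,1]>150)&(h[...,2]>120)).astype(np.uint8)
    n,_,st,c=cv2.connectedComponentsWithStats(m)
    return [(c[i],st[i,4],ray(f,*c[i],z)) for i in range(1,n) if st[i,4]>25]
E
python3 - <<'E'
from m import *
f=np.load("w1.npy",allow_pickle=True).item()
for c,a,p in blobs(f,28,.044): print("yellow",c.round(1),a,p.round(4))
piv={k:ray(f,*uv,.034)[:2] for k,uv in dict(left=(424,130),far=(368,232),right=(256.5,231)).items()}
for k in piv: print(k,piv[k].round(4))
loc=dict(left=(0,.135),right=(0,-.135),far=(.085,0))
def r(p):
    c,s=np.cos(p[2]),np.sin(p[2]);R=np.array([[c,-s],[s,c]])
    return np.concatenate([p[:2]+R@loc[k]-piv[k] for k in piv])
o=least_squares(r,[.55,.07,.1]);print(o.x.round(4),o.fun.round(4))
for u,v in((398,60),(212,179),(461,184)): print("corner",ray(f,u,v,.022).round(4))
print("weight top",ray(f,307,169,.06).round(4))
E
```

```text
yellow [435.4 165.9] 125 [0.5749 0.2016 0.044 ]
yellow [390.7 207.9] 112 [0.6083 0.1273 0.044 ]
yellow [264.5 263.7] 87 [ 0.6207 -0.0683  0.044 ]
left [0.5262 0.2039]
far [0.6343 0.0862]
right [ 0.5735 -0.0609]
[0.5501 0.0715 0.1764] [ 0.0002  0.0004 -0.0005  0.0001  0.0003 -0.0006]
corner [0.4306 0.2028 0.022 ]
corner [ 0.4825 -0.0903  0.022 ]
corner [0.6205 0.2338 0.022 ]
weight top [0.5127 0.0437 0.06  ]
```

```bash
cat > p.py <<'E'
from m import *
ex=np.array([np.cos(.1764),np.sin(.1764)]);ey=np.array([-ex[1],ex[0]]);C=np.array([.5501,.0715])
PIV=dict(left=C+.135*ey,right=C-.135*ey,far=C+.085*ex)
# ccw sign, tool yaw minus push direction
B=dict(left=(-1,180),far=(1,180),right=(1,0))
def pose(b,ang,gap):   # tool xy,yaw[deg] with tool centre 'gap' behind the pin
    s,o=B[b];a=np.radians(ang);phi=a+s*np.pi/2
    p=PIV[b]+.048*np.array([np.cos(a),np.sin(a)])-gap*np.array([np.cos(phi),np.sin(phi)])
    return p,np.degrees(phi)+o
def rows(p0,y0,z0,p1,y1,z1,n):
    y0,y1=np.radians([y0,y1]);d=(y1-y0+np.pi)%(2*np.pi)-np.pi;st=d/n
    A=sum(np.array([[np.cos(y),np.sin(y)],[np.sin(y),-np.cos(y)]]) for y in y0+st*np.arange(n))
    v=np.linalg.solve(A,np.array(p1)-p0);print(n,"rows xyz",np.r_[v,(z0-z1)/n].round(5),"twist z",round(-st,5))
def now():
    s=bot.observe();return np.array(s["position"][:2]),np.degrees(s["tool_rot"][2]),s["position"][2]
E
python3 - <<'E'
from p import *
g=pose("right",-8.9,.03);print(g)
rows(*now(),*g,.12,12)
rows(*g,.036,*pose("right",-8.9,.018),.036,3)
rows(*pose("right",-8.9,.018),.036,*pose("right",94,.018),.036,18)
E
```

```text
(array([ 0.61657145, -0.09846994]), np.float64(81.1))
12 rows xyz [-0.01865  0.00044  0.01927] twist z 0.11257
3 rows xyz [ 0.004 -0.     0.   ] twist z -0.0
18 rows xyz [0.00487 0.00155 0.     ] twist z -0.09977
```

>>> {"method": "apply_moves", "body": {"claw": [0,0,0,0,0,0,0,0,0,0,0,0,0,0,0,0,0,0], "xyz": [[-0.01865,0.00044,0.01927],[-0.01865,0.00044,0.01927],[-0.01865,0.00044,0.01927],[-0.01865,0.00044,0.01927],[-0.01865,0.00044,0.01927],[-0.01865,0.00044,0.01927],[-0.01865,0.00044,0.01927],[-0.01865,0.00044,0.01927],[-0.01865,0.00044,0.01927],[-0.01865,0.00044,0.01927],[-0.01865,0.00044,0.01927],[-0.01865,0.00044,0.01927],[0,0,0],[0,0,0.02],[0,0,0.02],[0,0,0.02],[0,0,0.012],[0,0,0]], "twist": [[0,0,0.11257],[0,0,0.11257],[0,0,0.11257],[0,0,0.11257],[0,0,0.11257],[0,0,0.11257],[0,0,0.11257],[0,0,0.11257],[0,0,0.11257],[0,0,0.11257],[0,0,0.11257],[0,0,0.11257],[0,0,0],[0,0,0],[0,0,0],[0,0,0],[0,0,0],[0,0,0]]}}

```text
clock: 5.1
position: [0.6161, -0.0986, 0.047]
tool_rot: [-3.14, -0.0, 1.416]
force: [-0.5, -0.1, -0.2]
grip_width: 0.0
finger_force: 0.0
```

Run:
```python
from p import *
print(now(),bot.observe()["clock"],bot.observe()["qpos"].round(2) if hasattr(bot.observe()["qpos"],"round") else bot.observe()["qpos"])
f=bot.grab_frame("wrist");cv2.imwrite("pics/w2.png",f["img"][:,:,::-1])
for c,a,p in blobs(f,28,.044): print("yellow",c.round(1),a,p.round(4))
p,y,z=now();rows(p,y,z,*pose("right",-8.9,.018),.036,3)
```

```text
(array([ 0.61611337, -0.09859051]), np.float64(81.11453554806278), np.float64(0.04702127645941888)) 5.1 [-0.21  0.81  0.42  1.74 -0.47  0.7   0.31]
yellow [322.6 197.9] 872 [ 0.6218 -0.0696  0.044 ]
3 rows xyz [ 4.18e-03 -5.00e-05  4.04e-03] twist z -8e-05
```

View pics/w2.png

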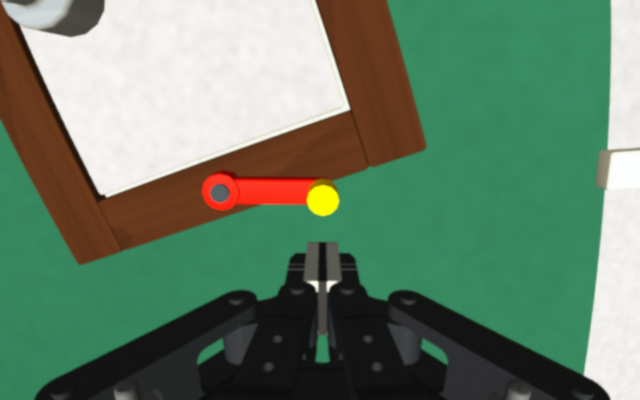

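The finger stands centred right behind the right pin (322,198), about 10 mm away, and is still 11 mm too high.

>>> {"method": "apply_moves", "body": {"claw": [0,0], "xyz": [[0,0,0],[0,0,0]], "twist": [[0,0,0],[0,0,0]]}}

```text
clock: 5.35
position: [0.6172, -0.0996, 0.0491]
tool_rot: [3.14, -0.0, 1.414]
force: [0.2, 0.3, -0.2]
grip_width: 0.0
finger_force: 0.0
```

>>> {"method": "apply_moves", "body": {"claw": [0,0,0], "xyz": [[0,0,0.0065],[0,0,0.0065],[0,0,0]], "twist": [[0,0,0],[0,0,0],[0,0,0]]}}

```text
clock: 5.65
position: [0.6161, -0.0995, 0.034]
tool_rot: [-3.14, 0.0, 1.414]
force: [0.2, 0.1, 0.2]
grip_width: -0.0001
finger_force: 0.0
```

Run:
```python
from p import *
print(now())
p,y,z=now();rows(p,y,z,*pose("right",-8.9,.018),.036,3)
```

```text
(array([ 0.61610042, -0.09947782]), np.float64(81.01020417454072), np.float64(0.034037475417468585))
3 rows xyz [ 0.00436  0.0001  -0.00065] twist z -0.00052
```

>>> {"method": "apply_moves", "body": {"claw": [0,0,0,0,0,0,0,0,0,0,0,0,0,0,0,0,0,0,0,0], "xyz": [[0.0065,0,-0.001],[0.0065,0,-0.001],[0.00487,0.00155,0],[0.00487,0.00155,0],[0.00487,0.00155,0],[0.00487,0.00155,0],[0.00487,0.00155,0],[0.00487,0.00155,0],[0.00487,0.00155,0],[0.00487,0.00155,0],[0.00487,0.00155,0],[0.00487,0.00155,0],[0.00487,0.00155,0],[0.00487,0.00155,0],[0.00487,0.00155,0],[0.00487,0.00155,0],[0.00487,0.00155,0],[0.00487,0.00155,0],[0.00487,0.00155,0],[0.00487,0.00155,0]], "twist": [[0,0,0],[0,0,0],[0,0,-0.09977],[0,0,-0.09977],[0,0,-0.09977],[0,0,-0.09977],[0,0,-0.09977],[0,0,-0.09977],[0,0,-0.09977],[0,0,-0.09977],[0,0,-0.09977],[0,0,-0.09977],[0,0,-0.09977],[0,0,-0.09977],[0,0,-0.09977],[0,0,-0.09977],[0,0,-0.09977],[0,0,-0.09977],[0,0,-0.09977],[0,0,-0.09977]]}}

```text
clock: 7.65
position: [0.5891, -0.0117, 0.0375]
tool_rot: [-3.141, 0.001, -3.069]
force: [2.0, 0.4, -0.3]
grip_width: 0.0002
finger_force: 0.8
```

```bash
cat >> p.py <<'E'
def check(b,name=None):
    f=bot.grab_frame("wrist")
    if name: cv2.imwrite(f"pics/{name}.png",f["img"][:,:,::-1])
    for c,a,p in blobs(f,28,.044):
        d=p[:2]-PIV[b];print("yellow",c.round(1),a,p.round(4),"r %.4f ang %.1f"%(np.hypot(*d),np.degrees(np.arctan2(d[1],d[0]))))
    q=np.degrees
    p,y,z=now();print("tool",p.round(4),round(y,1),round(z,4),"clock",bot.observe()["clock"],"F",bot.observe()["force"])
E
python3 - <<'E'
from p import *
check("right","w3");print("want",pose("right",94,.018))
E
```

```text
yellow [317.6 226.9] 953 [ 0.5712 -0.0144  0.044 ] r 0.0471 ang 93.2
yellow [602.  313.2] 633 [0.6069 0.1265 0.044 ] r 0.1908 ang 80.0
tool [ 0.5884 -0.0116] -175.5 0.0374 clock 7.7 F [ 1.62610716  0.03411001 -0.40871472]
want (array([ 0.58839853, -0.01226636]), np.float64(184.0))
```

View pics/w3.png

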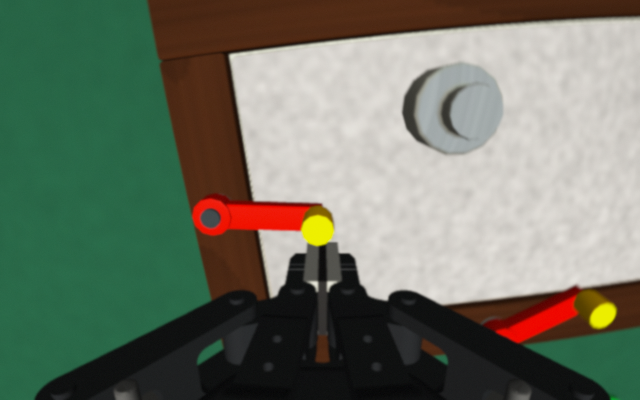

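The right button has followed as planned and stands at about 93.5°, against a target of 100.1°. The pin is at (318,227), touching the finger, and the weight is undisturbed.

>>> {"method": "apply_moves", "body": {"claw": [0,0,0,0], "xyz": [[0.00273,0.00087,0],[0.00273,0.00087,0],[0,0,0],[0,0,0]], "twist": [[0,0,-0.056],[0,0,-0.056],[0,0,0],[0,0,0]]}}

```text
clock: 8.1
position: [0.5834, -0.0111, 0.0372]
tool_rot: [-3.142, 0.0, -2.964]
force: [0.9, -0.5, 0.6]
grip_width: 0.0003
finger_force: 0.2
```

Run:
```python
from p import *
check("right");print("want",pose("right",100.1,.018))
```

```text
yellow [319.3 227.2] 937 [ 0.5658 -0.015   0.044 ] r 0.0471 ang 99.8
yellow [581.9 348.6] 556 [0.6077 0.1263 0.044 ] r 0.1908 ang 79.8
tool [ 0.5834 -0.0111] -169.8 0.0372 clock 8.15 F [0.14661838 0.43392696 0.36081146]
want (array([ 0.58309414, -0.01099229]), np.float64(190.1))
```

>>> {"method": "apply_moves", "body": {"claw": [0,0,0,0,0,0,0,0], "xyz": [[-0.005,0,0],[-0.015,0,0],[0,0,-0.03],[0,0,-0.03],[0,0,-0.03],[0,0,-0.03],[0,0,0],[0,0,0]], "twist": [[0,0,0],[0,0,0],[0,0,0],[0,0,0],[0,0,0],[0,0,0],[0,0,0],[0,0,0]]}}

```text
clock: 8.95
position: [0.6032, -0.0076, 0.1574]
tool_rot: [-3.141, 0.001, -2.962]
force: [1.1, -0.1, -0.2]
grip_width: -0.0004
finger_force: 0.0
```

Run:
```python
from p import *
check("right")
check("left")
g=pose("left",-2.7,.032);print(g);p,y,z=now()
rows(p,y,z,*g,.1,13)
```

```text
yellow [320.2 142.5] 264 [ 0.5664 -0.0151  0.044 ] r 0.0469 ang 99.0
yellow [581.4 202.7] 267 [0.5744 0.2007 0.044 ] r 0.2621 ang 89.9
yellow [484.3 226. ] 309 [0.6078 0.1258 0.044 ] r 0.1902 ang 79.7
tool [ 0.6027 -0.0076] -169.7 0.1566 clock 9.0 F [ 0.02227207 -0.36818082 -0.87881038]
yellow [320.  143.6] 266 [ 0.5664 -0.0152  0.044 ] r 0.2232 ang -79.7
yellow [581.8 203.9] 267 [0.5745 0.2007 0.044 ] r 0.0482 ang -4.5
yellow [484.5 227.2] 307 [0.6078 0.1257 0.044 ] r 0.1132 ang -44.0
tool [ 0.6024 -0.0076] -169.7 0.1561 clock 9.05 F [-0.45290776  0.50602402  0.52096256]
(array([0.57586343, 0.23410841]), np.float64(87.3))
13 rows xyz [0.01478 0.01557 0.00432] twist z 0.13829
```

>>> {"method": "apply_moves", "body": {"claw": [0,0,0,0,0,0,0,0,0,0,0,0,0,0,0], "xyz": [[0.01478,0.01557,0.00432],[0.01478,0.01557,0.00432],[0.01478,0.01557,0.00432],[0.01478,0.01557,0.00432],[0.01478,0.01557,0.00432],[0.01478,0.01557,0.00432],[0.01478,0.01557,0.00432],[0.01478,0.01557,0.00432],[0.01478,0.01557,0.00432],[0.01478,0.01557,0.00432],[0.01478,0.01557,0.00432],[0.01478,0.01557,0.00432],[0.01478,0.01557,0.00432],[0,0,0],[0,0,0]], "twist": [[0,0,0.13829],[0,0,0.13829],[0,0,0.13829],[0,0,0.13829],[0,0,0.13829],[0,0,0.13829],[0,0,0.13829],[0,0,0.13829],[0,0,0.13829],[0,0,0.13829],[0,0,0.13829],[0,0,0.13829],[0,0,0.13829],[0,0,0],[0,0,0]]}}

```text
clock: 10.55
position: [0.5755, 0.2338, 0.0996]
tool_rot: [-3.14, 0.002, 1.526]
force: [-0.3, 0.1, -0.2]
grip_width: 0.0
finger_force: 0.0
```

Run:
```python
from p import *
check("left")
g=pose("left",-3.3,.032);print(g);p,y,z=now()
rows(p,y,z,*g,.036,5)
rows(*pose("left",-3.3,.018),.036,*pose("left",-73.5,.018),.036,13)
```

```text
tool [0.5756 0.2333] 87.4 0.1001 clock 10.6 F [0.06625966 0.06655953 0.53119702]
(array([0.57617177, 0.23358891]), np.float64(86.7))
5 rows xyz [6.000e-05 1.200e-04 1.282e-02] twist z 0.00246
13 rows xyz [-0.0046   0.00148  0.     ] twist z 0.09425
```

>>> {"method": "apply_moves", "body": {"claw": [0,0,0,0,0,0,0], "xyz": [[0,0,0.0128],[0,0,0.0128],[0,0,0.0128],[0,0,0.0128],[0,0,0.0128],[0,0,0],[0,0,0]], "twist": [[0,0,0.0025],[0,0,0.0025],[0,0,0.0025],[0,0,0.0025],[0,0,0.0025],[0,0,0],[0,0,0]]}}

```text
clock: 11.3
position: [0.5762, 0.2339, 0.0367]
tool_rot: [-3.141, 0.0, 1.511]
force: [0.5, -0.5, -0.1]
grip_width: 0.0001
finger_force: 0.0
```

>>> {"method": "apply_moves", "body": {"claw": [0,0,0,0,0,0,0,0,0,0,0,0,0,0,0,0,0], "xyz": [[-0.007,0,0],[-0.007,0,0],[-0.0046,0.00148,0],[-0.0046,0.00148,0],[-0.0046,0.00148,0],[-0.0046,0.00148,0],[-0.0046,0.00148,0],[-0.0046,0.00148,0],[-0.0046,0.00148,0],[-0.0046,0.00148,0],[-0.0046,0.00148,0],[-0.0046,0.00148,0],[-0.0046,0.00148,0],[-0.0046,0.00148,0],[-0.0046,0.00148,0],[0,0,0],[0,0,0]], "twist": [[0,0,0],[0,0,0],[0,0,0.09425],[0,0,0.09425],[0,0,0.09425],[0,0,0.09425],[0,0,0.09425],[0,0,0.09425],[0,0,0.09425],[0,0,0.09425],[0,0,0.09425],[0,0,0.09425],[0,0,0.09425],[0,0,0.09425],[0,0,0.09425],[0,0,0],[0,0,0]]}}

```text
clock: 13.0
position: [0.5572, 0.1639, 0.0372]
tool_rot: [-3.141, -0.0, 0.289]
force: [0.7, 1.2, 0.8]
grip_width: 0.0004
finger_force: 0.0
```

Run:
```python
from p import *
check("left","w4");print("want",pose("left",-73.5,.018))
p,y,z=now()
rows(p,y,z,*pose("left",-79.9,.018),.036,3)
```

```text
yellow [446.  183.6] 1022 [0.6088 0.127  0.044 ] r 0.1130 ang -43.2
yellow [635.8 329.3] 61 [0.5678 0.0025 0.044 ] r 0.2061 ang -78.4
tool [0.5572 0.164 ] 16.6 0.0371 clock 13.05 F [ 0.13593938 -0.61391137 -0.91182558]
want (array([0.5573008 , 0.16349397]), np.float64(16.5))
3 rows xyz [-0.00182  0.00081  0.00036] twist z 0.03756
```

View pics/w4.png

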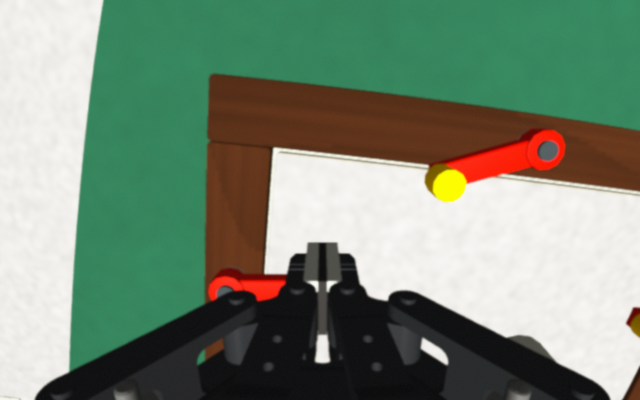

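The left arm has swung in behind the finger, with its hub at (227,290) and its arm running under the finger. I'll finish the last degrees, back off and lift.

>>> {"method": "apply_moves", "body": {"claw": [0,0,0,0,0,0,0,0,0,0,0,0,0], "xyz": [[-0.002,0.0008,0],[-0.0019,0.0008,0],[-0.0019,0.0008,0],[0,0,0],[0,0,0],[0.005,0,0],[0.012,0,0],[0,0,-0.03],[0,0,-0.03],[0,0,-0.03],[0,0,-0.03],[0,0,0],[0,0,0]], "twist": [[0,0,0.0376],[0,0,0.0376],[0,0,0.0376],[0,0,0],[0,0,0],[0,0,0],[0,0,0],[0,0,0],[0,0,0],[0,0,0],[0,0,0],[0,0,0],[0,0,0]]}}

```text
clock: 14.35
position: [0.5691, 0.1635, 0.1571]
tool_rot: [-3.141, -0.001, 0.174]
force: [-0.6, 0.3, 1.7]
grip_width: 0.0003
finger_force: 0.0
```

Run:
```python
from p import *
check("far")
g=pose("far",122.3,.032);print(g);p,y,z=now()
rows(p,y,z,*g,.1,8)
rows(*pose("far",122.3,.018),.036,*pose("far",184,.018),.036,12)
```

```text
yellow [381.4 152.5] 273 [0.609  0.1264 0.044 ] r 0.0470 ang 121.8
yellow [537.2 233.8] 206 [ 0.5673 -0.0144  0.044 ] r 0.1207 ang -123.4
yellow [324.2 235.8] 210 [0.5363 0.1564 0.044 ] r 0.1200 ang 144.3
tool [0.5687 0.1633] 10.0 0.1564 clock 14.4 F [ 0.66661924  0.04670859 -0.15605262]
(array([0.63518042, 0.1440882 ]), np.float64(392.3))
8 rows xyz [0.00705 0.0051  0.00705] twist z -0.04872
12 rows xyz [-0.00437 -0.00142  0.     ] twist z -0.08974
```

>>> {"method": "apply_moves", "body": {"claw": [0,0,0,0,0,0,0,0,0,0,0,0,0,0,0,0], "xyz": [[0.00705,0.0051,0.00705],[0.00705,0.0051,0.00705],[0.00705,0.0051,0.00705],[0.00705,0.0051,0.00705],[0.00705,0.0051,0.00705],[0.00705,0.0051,0.00705],[0.00705,0.0051,0.00705],[0.00705,0.0051,0.00705],[0,0,0],[0,0,0.0128],[0,0,0.0128],[0,0,0.0128],[0,0,0.0128],[0,0,0.0118],[0,0,0],[0,0,0]], "twist": [[0,0,-0.04872],[0,0,-0.04872],[0,0,-0.04872],[0,0,-0.04872],[0,0,-0.04872],[0,0,-0.04872],[0,0,-0.04872],[0,0,-0.04872],[0,0,0],[0,0,0],[0,0,0],[0,0,0],[0,0,0],[0,0,0],[0,0,0],[0,0,0]]}}

```text
clock: 16.0
position: [0.6353, 0.1437, 0.0374]
tool_rot: [3.141, 0.0, 0.563]
force: [-0.5, 0.7, -0.2]
grip_width: -0.0003
finger_force: 0.0
```

Run:
```python
from p import *
check("far","w5");p,y,z=now()
rows(p,y,z,*pose("far",122.3,.018),.036,2)
```

```text
yellow [322.1 339.5] 134 [0.6048 0.1243 0.044 ] r 0.0477 ang 127.5
tool [0.6355 0.1438] 32.3 0.0378 clock 16.05 F [ 0.21963563 -0.39743446  1.09180616]
2 rows xyz [-0.00707 -0.00022  0.00091] twist z -0.00036
```

View pics/w5.png

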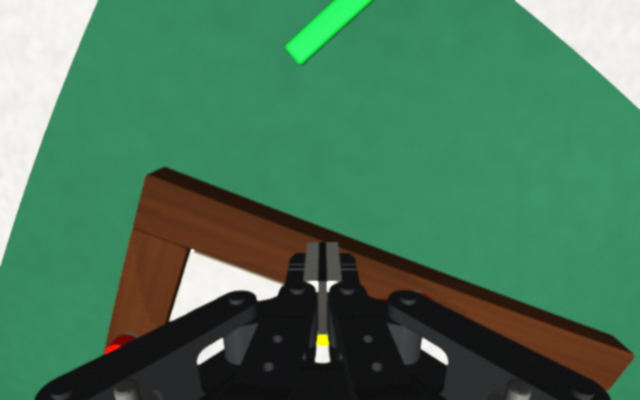

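The finger is over the far rail. The yellow of the far pin shows behind it at (322,340), as wanted.

>>> {"method": "apply_moves", "body": {"claw": [0,0,0,0,0,0,0,0,0,0,0,0,0,0,0,0], "xyz": [[-0.007,0,0.0005],[-0.007,0,0.0005],[-0.00437,-0.00142,0],[-0.00437,-0.00142,0],[-0.00437,-0.00142,0],[-0.00437,-0.00142,0],[-0.00437,-0.00142,0],[-0.00437,-0.00142,0],[-0.00437,-0.00142,0],[-0.00437,-0.00142,0],[-0.00437,-0.00142,0],[-0.00437,-0.00142,0],[-0.00437,-0.00142,0],[-0.00437,-0.00142,0],[0,0,0],[0,0,0]], "twist": [[0,0,0],[0,0,0],[0,0,-0.08974],[0,0,-0.08974],[0,0,-0.08974],[0,0,-0.08974],[0,0,-0.08974],[0,0,-0.08974],[0,0,-0.08974],[0,0,-0.08974],[0,0,-0.08974],[0,0,-0.08974],[0,0,-0.08974],[0,0,-0.08974],[0,0,0],[0,0,0]]}}

```text
clock: 17.65
position: [0.5847, 0.1007, 0.0368]
tool_rot: [3.141, -0.0, 1.637]
force: [0.1, -0.5, 0.4]
grip_width: 0.0002
finger_force: 0.0
```

Run:
```python
from p import *
check("far");p,y,z=now();print("want",pose("far",184,.018))
rows(p,y,z,*pose("far",190.1,.018),.036,2)
```

```text
yellow [201.7 132.7] 949 [0.5353 0.1562 0.044 ] r 0.1207 ang 144.7
tool [0.5848 0.1009] 93.8 0.0367 clock 17.7 F [ 0.30997724 -0.3900707  -0.00501161]
want (array([0.58464226, 0.1010242 ]), np.float64(454.0))
2 rows xyz [-0.0025  -0.00095  0.00037] twist z -0.05486
```

>>> {"method": "apply_moves", "body": {"claw": [0,0,0,0,0,0,0,0,0,0,0,0,0,0,0,0,0,0], "xyz": [[-0.0027,-0.0009,0],[-0.0027,-0.0009,0],[0,0,0],[0,0,0],[0.005,0,0],[0.012,0,0],[0,0,-0.04],[0,0,-0.04],[0,0,-0.04],[0,0,-0.04],[0.02,0,-0.04],[0.02,0,-0.04],[0.02,0,-0.03],[0.02,0,-0.03],[0.02,0,0],[0.02,0,0],[0,0,0],[0,0,0]], "twist": [[0,0,-0.0549],[0,0,-0.0549],[0,0,0],[0,0,0],[0,0,0],[0,0,0],[0,0,0],[0,0,0],[0,0,0],[0,0,0],[0,0,0],[0,0,0],[0,0,0],[0,0,0],[0,0,0],[0,0,0],[0,0,0],[0,0,0]]}}

```text
clock: 19.5
position: [0.5585, 0.2312, 0.3363]
tool_rot: [-3.141, 0.0, 1.751]
force: [0.4, -0.5, -0.1]
grip_width: -0.0
finger_force: 0.0
```

Run:
```python
from p import *
for b in PIV: check(b,"w6")
print({k:v.round(4) for k,v in PIV.items()})
for q in["weight","back_board"]:
    print(q,[(np.round(d["position"],3).tolist(),round(d["score"],2)) for d in bot.find_in("wrist",q)[:2]])
```

```text
yellow [293.9 207.1] 79 [0.5357 0.1578 0.044 ] r 0.0475 ang -78.8
tool [0.5589 0.2303] 100.3 0.3364 clock 19.55 F [ 0.51919462 -1.41382342 -0.01072003]
yellow [293.9 206.5] 78 [0.5357 0.1578 0.044 ] r 0.2225 ang 99.9
tool [0.559  0.2299] 100.2 0.3365 clock 19.6 F [ 0.14288639 -0.47153748 -0.88072729]
yellow [293.8 206.2] 79 [0.5357 0.1577 0.044 ] r 0.1212 ang 144.0
tool [0.5591 0.2297] 100.2 0.3365 clock 19.65 F [-5.19054407e-04  6.88329207e-02 -6.68786693e-01]
{'left': array([0.5264, 0.2044]), 'right': array([ 0.5738, -0.0614]), 'far': array([0.6338, 0.0864])}
weight [([0.519, 0.046, 0.044], 0.59)]
back_board [([0.532, 0.13, 0.018], 0.6)]
```

View pics/w6.png

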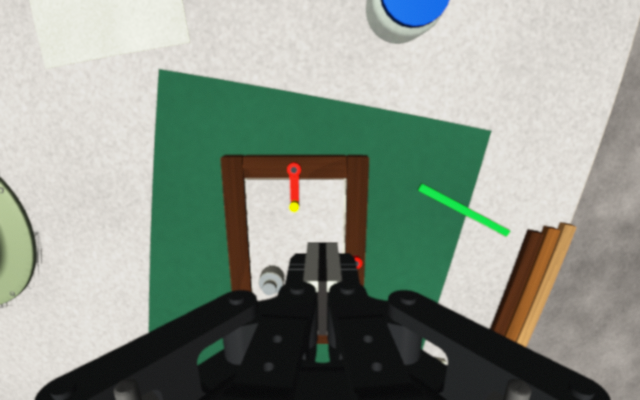

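The left button is square inward, from (294,170) to (294,208), but the gripper hides the others. I'll step back.

>>> {"method": "apply_moves", "body": {"claw": [0,0,0,0,0,0,0,0,0,0,0,0,0,0], "xyz": [[-0.03,0,0],[-0.03,0,0],[-0.03,0,0],[-0.03,0,0],[-0.03,0,0],[-0.03,0,0],[-0.03,0,0],[-0.03,0,0],[-0.03,0,0],[-0.03,0,0],[-0.03,0,0],[0,0,0],[0,0,0],[0,0,0]], "twist": [[0,0,0],[0,0,0],[0,0,0],[0,0,0],[0,0,0],[0,0,0],[0,0,0],[0,0,0],[0,0,0],[0,0,0],[0,0,0],[0,0,0],[0,0,0],[0,0,0]]}}

```text
clock: 21.15
position: [0.6178, -0.0938, 0.3365]
tool_rot: [-3.142, -0.0, 1.75]
force: [0.2, -0.6, -0.0]
grip_width: 0.0001
finger_force: 0.0
```

Run:
```python
from p import *
for b in PIV: check(b,"w7")
f=bot.grab_frame("wrist")
for b,o in dict(left=-ey,right=ey,far=-ex).items(): print(b,"expected pin px",proj(f,[*(PIV[b]+.048*o),.044]).round(1),"pivot px",proj(f,[*PIV[b],.034]).round(1))
```

```text
yellow [321.7   5.7] 118 [0.5875 0.0777 0.044 ] r 0.1407 ang -64.2
yellow [291.4  84.4] 92 [ 0.5675 -0.0149  0.044 ] r 0.2231 ang -79.4
tool [ 0.6179 -0.0936] 100.3 0.3365 clock 21.2 F [0.29534562 0.04368215 0.22140454]
yellow [321.6   5.9] 121 [0.5874 0.0777 0.044 ] r 0.1398 ang 84.4
yellow [291.4  84.8] 94 [ 0.5676 -0.0152  0.044 ] r 0.0466 ang 97.7
tool [ 0.6179 -0.0936] 100.3 0.3365 clock 21.25 F [-0.86923856  0.32180062  0.17669505]
yellow [321.6   5.9] 119 [0.5874 0.0778 0.044 ] r 0.0472 ang -169.5
yellow [291.3  84.8] 92 [ 0.5675 -0.0152  0.044 ] r 0.1213 ang -123.1
tool [ 0.6179 -0.0937] 100.3 0.3366 clock 21.3 F [ 0.05741663 -0.16217653 -0.33237859]
left expected pin px [[287.7 -77.1]] pivot px [[ 288.2 -118. ]]
right expected pin px [[289.7  83.5]] pivot px [[291.1 123.3]]
far expected pin px [[320.8   5.4]] pivot px [[361.7   8. ]]
```

View pics/w7.png

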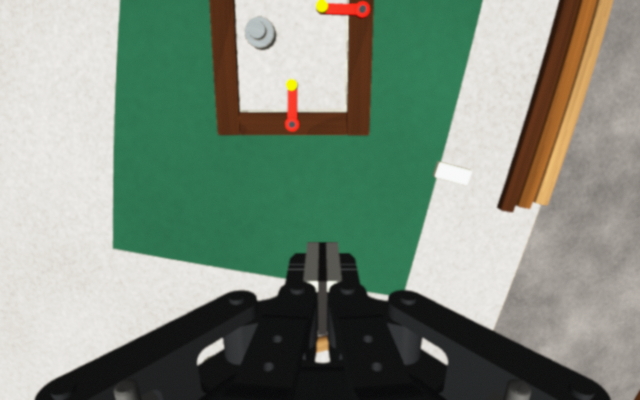

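The far button (pin at 322,6) and right button (pin at 291,85) both point squarely inward within about 2°. The weight is still in place, and the robot is clear.

```bash
python3 -c "
from workcell import bot
print(bot.job_done())"
```

```text
the job is handed in; nothing more can be done
None
```

I turned all three buttons inward over the board, each measuring within about 2° of square to its side, and handed the job in at about 21 s with the arm clear and the weight still in place.

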